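# Load the ware board and slide it home under the drying shelf

## Task

Draw the ware board out from under the drying rack's shelf. Give every jar on the table the lid that fits it, well seated, and stand all the lidded jars upright on the board inside its rims; then slide the board back through the gap under the shelf until it is fully home against the back stop, with every jar still upright and lidded. Leave the bucket, the lamp bowl and the shaping tool where they are; a lid without a jar may stay on the table.

Things in the scene. Friction and masses are not known exactly. Their poses are not given: they have to be found in the camera images.
- rack: fixed low wooden drying rack over a bay. Origin: on the table, middle of the bay's mouth; +y points into the bay, x across it, z up. Guide rails 18 mm high flank the bay from y = 0 to 232 mm, inner faces 122 mm and outer faces 156 mm apart (with the posts). No floor of its own: the ware board slides in on the table
- rack_shelf (a point): middle of the underside of the rack's overhanging shelf, 110 mm above the table. The shelf is 176 mm wide (x), 240 mm long (y, from the mouth inwards), 15 mm thick, on four 16 mm corner posts; small fixed pottery stands on it, up to 175 mm above the table, from 55 mm inside the mouth. Axes as the rack's
- rack_stop (a point): middle of the back stop's face on the table, 218 mm inside the mouth; the stop is 30 mm high. The board is home when its inner end is against it. Axes as the rack's
- board_handle (a point): middle of the loose ware board's handle, an upright wooden bar 18 mm thick (x), 50 mm long (y), its top 17 mm above this point; 38 mm above the board's underside. The board: 110 mm (x) by 300 mm (y), 12 mm thick, 0.6 kg; its outer end is 28 mm from here at -y, its inner end 272 mm at +y. +y goes along the rack's +y, inner end first
- board_floor (a point): centre of the board's flat standing area for jars, on its upper surface, 12 mm above the board's underside, 162 mm to +y of the handle. The area is 98 mm (x) by 208 mm (y), bounded by rims 8 mm high. Axes as the board's. With the board home this area lies under the shelf
- jar_small_mid (a point): the small open jar, round, plain dry clay, 40 mm outer diameter (straight-sided above 12 mm), 62 mm high, mouth 30 mm wide, 100 g give or take a third. This point is its centre, half-way up; z is its axis. Absent in some runs
- jar_medium_mid (a point): the medium open jar, round, plain dry clay, 50 mm outer diameter (straight-sided above 12 mm), 58 mm high, mouth 40 mm wide, 140 g give or take a third. This point is its centre, half-way up; z is its axis. Absent in some runs
- jar_large_mid (a point): the large open jar, round, plain dry clay, 60 mm outer diameter (straight-sided above 12 mm), 54 mm high, mouth 50 mm wide, 180 g give or take a third. This point is its centre, half-way up; z is its axis. Absent in some runs
- lid_small_knob (a point): the lid of the small jar, plain dry clay, 28 g: flange 38 mm across and 5 mm thick, with a plug 23 mm across and 8 mm deep beneath it that drops into the jar's mouth, and a round knob 16 mm across and 18 mm high on top. This point is the middle of the knob, 22 mm above the underside of the plug and 9 mm above the flange's top; z is the lid's axis. Seated (flange on the rim) this point is 45 mm above its jar's centre
- lid_medium_knob (a point): the lid of the medium jar, plain dry clay, 39 g: flange 48 mm across and 5 mm thick, with a plug 33 mm across and 8 mm deep beneath it that drops into the jar's mouth, and a round knob 16 mm across and 18 mm high on top. This point is the middle of the knob, 22 mm above the underside of the plug and 9 mm above the flange's top; z is the lid's axis. Seated (flange on the rim) this point is 43 mm above its jar's centre
- lid_large_knob (a point): the lid of the large jar, plain dry clay, 50 g: flange 58 mm across and 5 mm thick, with a plug 43 mm across and 8 mm deep beneath it that drops into the jar's mouth, and a round knob 16 mm across and 18 mm high on top. This point is the middle of the knob, 22 mm above the underside of the plug and 9 mm above the flange's top; z is the lid's axis. Seated (flange on the rim) this point is 41 mm above its jar's centre
- bucket: bystander: grey plastic bucket of clay, 122 mm across, 110 mm high; origin at the centre of its underside
- lamp_bowl: bystander: shallow dry clay lamp bowl, 96 mm across, 34 mm high; origin at the centre of its underside
- shaper: bystander: flat wooden shaping tool, 190 mm long, lying on the table; origin at its underside
Mind the look-alikes: they are no part of the job. Leave any green look-alike of the part that bears lid_medium_knob alone.

How it is judged:
By the outcome, as a careful person would: the job done as asked, in the order asked, and still so for the second after the job is handed in, with the robot touching nothing.
Of jar_small, jar_medium, jar_large only 2 to 3 are there at a start; the rules pass over those that are not, and their reading is None.
At some moment in a run one of lid_small, lid_medium, lid_large may be knocked a few centimetres aside while the robot is not near it.
It also fails if it takes over 210 s, if anything falls off the work surface, if the arm or the gripper's body presses on something with over 40 N, if the wrist force passes 120 N, or if a joint passes its speed limit or range.

## Robot

A 6-joint arm with a two-finger parallel gripper is mounted at the origin on the work surface. World frame = base frame: x ahead of the robot, y to its left, z up, the work surface at z = 0. Lengths are in mm, angles in rad, forces in N, time in s.
With the tool pointing down it reaches from about 275 to 1000 mm from the base axis. Payload 8.4 kg.
Tool frame: the origin (TCP) lies at the very end of the fingers, on their centre line; the grasp point (between the pads) lies 19 mm behind it; z points along the fingers, x is the direction in which the jaws open and shut, and the axes are right-handed (so a half turn about z gives the same grasp; the last joint's range is limited). The gripper opens to 85 mm and grips with 20 to 120 N. Pads are 22 mm wide; open, the fingers measure 114 mm over their backs; the gripper's body (76 mm by 85 mm) begins 54 mm behind the grasp point. The pads swing forward as they close: fully open they stand 13 mm farther back than shut.
Start: joints at [-1.338, 0.353, 1.633, -0, 1.155, -0.002], TCP at [145.404, -607.853, 231.281] pointing down, gripper open.
Joint ranges: [-2.63, 2.63], [-0.92, 2.1], [0.06, 2.66], [-1.3, 4.44], [0, 2.69], [-3.02, 3.02]. Speed limits (rad/s): [2.22, 2.22, 2.79, 3.14, 3.14, 3.14].

## Interface

Orientations are given as [roll, pitch, yaw] about the fixed x, y, z axes, in that order (R = Rz(yaw) Ry(pitch) Rx(roll)).
In Python, from rig import r gives the robot as it stands. The module is installed in compiled form; this text tells all that it offers.
- The arm moves only by the tool apply_moves, never from a script. Its argument "targets" is a list that holds one entry, the list of rows, each a list of 7 numbers: the gripper's target within -1 to 1 (fully open at 1, half-way at 0, shut at -1), then the shift along the tool's x, y, z in cm, then the turn, a rotation vector about the tool's x, y, z in degrees. A call has 1 to 8 rows; each row is the pose to reach, as a shift and turn from the pose measured when the call began, along the tool's axes at that moment; what a row does not reach only later rows make up. A row lasts 1/10 s, in which the tool goes at most 50 mm and 8.59 degrees, less where a joint would pass 70% of its speed; a pose out of reach is approached as far as the arm can. A call with a gripper value outside its range is refused whole. The fingers move at their own pace and stop on an object; "newtons" is the grip in N (left out, the last holds). Time passes only in rows, so rows that repeat a pose let the fingers close. It gives the time, the measured TCP pose, the force and the opening at its end, in the units of the state.
- r.sense(): the state, without advancing time (a new reading comes with each control period).
- r.grab_frame(name): name is "scene" or "top" or "wrist"; returns a dict with "pixels" (480x640x3 uint8, red, green, blue), "fov_y" (degrees; the focal length in pixels is half the picture's height over the tangent of half this angle, whatever the lens; pixels are square), "cx", "cy" (the principal point, pixels), "R" (3x3) and "t" (3): a world point X has camera coordinates R X + t; the wrist camera has in their place "mount" (4x4, takes a point from camera to tool coordinates, whose origin is the TCP and whose axes are the tool frame's). Camera axes: x right, y down, z forward; pixel columns grow to the right and rows downward; lengths in mm; the calibration is good to about 2 mm. The wrist camera is an equidistant fisheye: a pixel r from the principal point sees the ray r / f radians off the axis. A picture is of the moment at which its call begins: read the wrist's pose just before it. There is no depth.
- r.sign_off(): hands the job in, once; it reports no verdict.
The state is a dict: "clock": time; "qpos": joint angles; "qvel": joint speeds; "joint_efforts": joint torques, N m; "eef_pos": TCP position; "tcp_rot": TCP orientation; "contact_force": force on the tool from outside, world axes, zero at the start; "wrist_torque": the same for the moment, N m; "opening": opening from 0.0 (shut) to 1.0 (fully open).
Only numpy, scipy, OpenCV 4.12 (cv2) and the standard library are available. Lean on these libraries where they do the work, as an engineer would, in place of code of your own. Each camera call takes 0.05 s, during which the arm holds its last target. There are 200 camera calls.

## Working session

There is one attempt and no reset: what is moved stays moved. The work goes in short steps, Python scripts to look and compute and a tool call to move; the robot and the scene stay as the last step left them, time stands still between calls to the robot, and variables do not carry over. Pictures are saved under pics/ and viewed, about 12 in all and at most 16, crops included, and the job is handed in when it is done.

Besides the shell and the picture viewer there is one more tool, called after "Emit:" in YAML: its name, and indented under it one key for each argument. apply_moves: Moves the arm, as the interface text tells. Its arguments: {"type":"object","properties":{"targets":{"type":"array"},"newtons":{"type":"number"}},"required":["targets"]}

```bash
mkdir -p pics; ls
cat > h.py <<'E'
import numpy as np, cv2
from rig import r
from scipy.spatial.transform import Rotation as Ro
def snap(n,f):
    d=r.grab_frame(n); cv2.imwrite('pics/'+f,d['pixels'][:,:,::-1]); return d
def ray(d,u,v,T=None):
    f=240/np.tan(np.radians(d['fov_y'])/2); a=np.array([u-d['cx'],v-d['cy']],float)
    if 'mount' in d:
        rr=np.hypot(*a); th=rr/f; c=np.r_[a/max(rr,1e-9)*np.sin(th),np.cos(th)]
        M=T@np.array(d['mount']); return M[:3,3],M[:3,:3]@c
    R=np.array(d['R']);t=np.array(d['t']); return -R.T@t,R.T@np.r_[a/f,1]
def at(d,u,v,z,T=None):
    o,k=ray(d,u,v,T); return (o+k*(z-o[2])/k[2]).round(1)
def proj(d,X):
    f=240/np.tan(np.radians(d['fov_y'])/2); c=np.array(d['R'])@X+np.array(d['t']); return c[:2]/c[2]*f+[d['cx'],d['cy']]
def tcp():
    s=r.sense(); T=np.eye(4); q=np.array(s['tcp_rot'])
    T[:3,:3]=Ro.from_euler('xyz',q).as_matrix() if q.size==3 else q; T[:3,3]=s['eef_pos']; return T
E
python3 - <<'E'
from h import *
s=r.sense(); print(s)
for n in('scene','top'):
    d=snap(n,n+'0.png'); print(n,d['fov_y'],d['cx'],d['cy'],ray(d,320,240)); np.save(n+'.npy',{k:d[k] for k in d if k!='pixels'},allow_pickle=True)
E
```

```text
pics
{'clock': 0.0, 'qpos': array([-1.33839929e+00,  3.53676217e-01,  1.63410254e+00,  1.52770433e-05,
        1.15520099e+00, -2.38659206e-03]), 'qvel': array([-0.00029847, -0.00137162, -0.00063357, -0.00179591, -0.00112421,
       -0.00031892]), 'joint_efforts': array([-2.93509016e-03, -6.05257201e+01, -3.42064941e+01, -1.60723744e-04,
        9.47237480e-03,  1.43500461e-05]), 'eef_pos': array([ 145.3023361 , -607.40276671,  230.55766729]), 'tcp_rot': array([-3.14157538e+00,  1.38706123e-03, -1.33601887e+00]), 'contact_force': array([0.20569452, 0.41367247, 0.40846766]), 'wrist_torque': array([-0.01738229, -0.02869122, -0.0346326 ]), 'opening': 1.0025852590402569}
scene 49.49806682651527 317.5791535056788 232.11860332155265 (array([1103.2875621 , -745.61573998, 1004.63571054]), array([-0.39942956,  0.55841067, -0.72724435]))
top 51.90261886067192 318.9011885353273 243.68738373987088 (array([ 538.41150201,  -59.13319728, 1128.70308131]), array([ 0.04890193,  0.01187655, -0.99876345]))
```

View pics/top0.png

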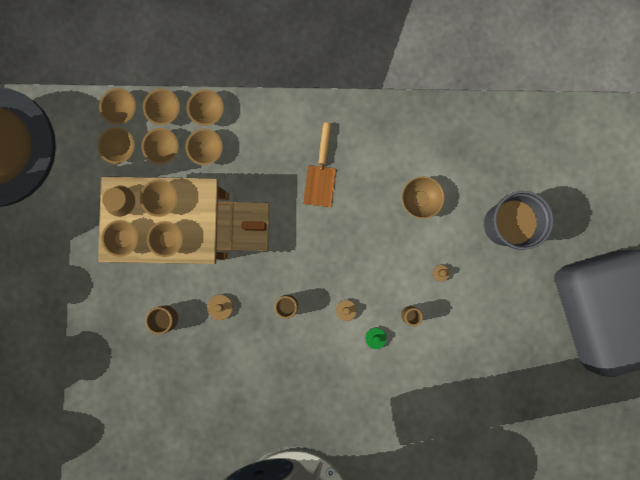

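View pics/scene0.png

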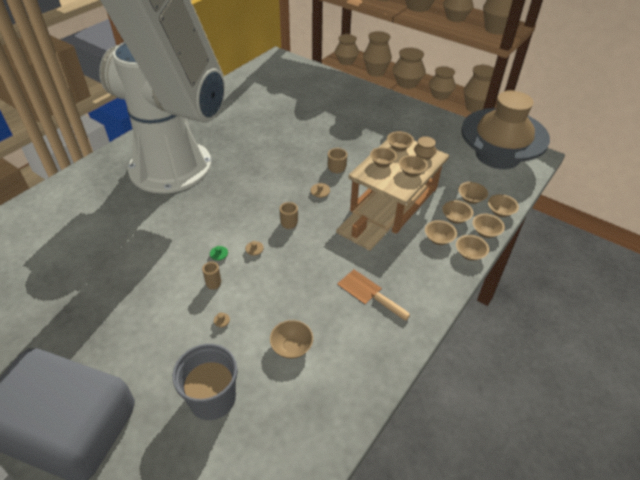

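The top view shows jars at about (160,320), (286,307) and (412,316), and lids at (220,307), (347,310) and (442,272). The green look-alike is at (376,338), the handle at (255,226) and the shelf edge at column 217. I'll fit silhouettes in both cameras to get positions.

```bash
cat >> h.py <<'E'
from scipy.optimize import minimize
SH={'jl':[(30,0,54)],'jm':[(25,0,58)],'js':[(20,0,62)],'ll':[(29,8,13),(8,13,31)],'lm':[(24,8,13),(8,13,31)],'ls':[(19,8,13),(8,13,31)],
'b':[(48,0,34)],'k':[(61,0,110)]}
th=np.linspace(0,2*np.pi,40)
def sil(d,x,y,parts,z0=0,S=4):
    m=np.zeros((480*S//1,640*S),np.uint8) if 0 else None
    out=[]
    for R,a,b in parts:
        P=np.array([proj(d,np.array([x+R*np.cos(t),y+R*np.sin(t),z+z0])) for z in(a,b) for t in th])
        out.append(cv2.convexHull(P.astype(np.float32)))
    return out
def mask(d):
    h=cv2.cvtColor(d['pixels'],cv2.COLOR_RGB2HSV); return ((h[...,1]>80)&(h[...,0]<25)).astype(np.uint8)
def fit(ds,kind,x,y,z0=0):
    S=4;W=60
    def cost(p,full=False):
        I=[]
        for d in ds:
            c=proj(d,np.array([x,y,z0+20])).astype(int)-W//2
            if min(c)<0 or c[0]+W>640 or c[1]+W>480: continue
            mm=d['mask'][c[1]:c[1]+W,c[0]:c[0]+W]; M=cv2.resize(mm,None,fx=S,fy=S,interpolation=cv2.INTER_LINEAR) if 0 else np.kron(mm,np.ones((S,S),np.uint8))
            B=np.zeros_like(M)
            for h in sil(d,p[0],p[1],SH[kind],z0): cv2.fillPoly(B,[np.round((h-c+.5)*S*16).astype(np.int32)],1,shift=4)
            D=cv2.dilate(B,np.ones((5*S,5*S))) # ignore things far off
            I.append((B&M).sum()/((B|M)&D).sum())
        return I if full else -sum(I)
    q=minimize(cost,[x,y],method='Nelder-Mead',options=dict(initial_simplex=[[x,y],[x+8,y],[x,y+8]],xatol=.2))
    return q.x.round(1),np.round(cost(q.x,True),2)
def both():
    ds=[r.grab_frame(n) for n in('top','scene')]
    for d in ds:d['mask']=mask(d)
    return ds
E
python3 - <<'E'
from h import *
ds=both();t=ds[0]
for k,u,v,z in[('jl',160,320,40),('jm',286,307,40),('js',412,316,40),('ll',220,307,15),('lm',347,310,15),('ls',442,272,15),('b',423,198,20)]:
    p=at(t,u,v,z); print(k,p[:2],*fit(ds,k,p[0],p[1]),*[fit([e],k,p[0],p[1]) for e in ds])
print('green',at(t,376,338,12),'bucket',at(t,521,221,100))
for n,u,v,z in[('handle L',243,226,55),('handle R',265,226,55),('bd outer',268,228,12),('bd up',268,202.5,12),('bd dn',268,250.5,12),('shelf tr',217,178,125),('shelf br',217,263,125),('shelf tl',100,177,125),('shelf bl',98,262,125)]: print(n,at(t,u,v,z))
a=cv2.resize(t['pixels'][165:275,90:300],None,fx=3.5,fy=3.5,interpolation=cv2.INTER_CUBIC); cv2.imwrite('pics/c1.png',a[:,:,::-1])
E
```

```text
jl [409.1 303.5] [409.6 303.4] [0.9  0.76] (array([409.6, 304. ]), array([0.9])) (array([406.9, 308. ]), array([0.77]))
jm [442.9  26. ] [444.3  26.7] [0.92 0.77] (array([443.9,  27.2]), array([0.92])) (array([444.6,  25.8]), array([0.77]))
js [ 428.5 -250.7] [ 428.6 -250.7] [0.89 0.77] (array([ 428.6, -250.7]), array([0.89])) (array([ 427.4, -247.8]), array([0.77]))
ll [437.9 176.9] [437.8 179.3] [0.95 0.82] (array([438.1, 179.2]), array([0.95])) (array([439.1, 178.7]), array([0.82]))
lm [ 436.6 -109.3] [ 436.6 -106.9] [0.95 0.78] (array([ 436.6, -106.6]), array([0.95])) (array([ 437.5, -108.4]), array([0.77]))
ls [ 525.6 -321.4] [ 524.5 -319.2] [0.91 0.76] (array([ 524.5, -319. ]), array([0.91])) (array([ 525.4, -319.7]), array([0.76]))
b [ 691.4 -276.3] [ 692.2 -272.9] [0.91 0.72] (array([ 693.1, -274.3]), array([0.9])) (array([ 680.8, -258.5]), array([0.74]))
green [ 375.  -175.5   12. ] bucket [ 635.5 -464.4  100. ]
handle L [618.8 122.6  55. ]
handle R [619.6  74.4  55. ]
bd outer [618.4  72.8  12. ]
bd up [676.6  74.1  12. ]
bd dn [567.2  71.7  12. ]
shelf tr [711.4 166.6 125. ]
shelf br [537. 162. 125.]
shelf tl [709.8 408.5 125. ]
shelf bl [534.7 406.2 125. ]
```

View pics/c1.png

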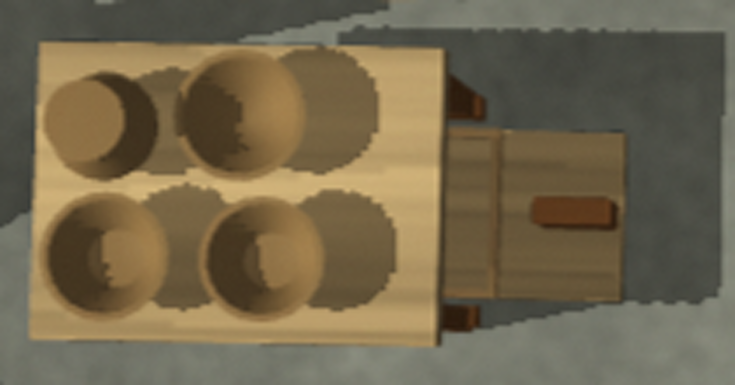

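Run:
```python
from h import *
d=r.grab_frame('top')
a=cv2.resize(d['pixels'][110:290,190:350],None,fx=4,fy=4,interpolation=cv2.INTER_CUBIC)[:600]; cv2.imwrite('pics/c2.png',a[:,:,::-1])
```

```text
(no output)
```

View pics/c2.png

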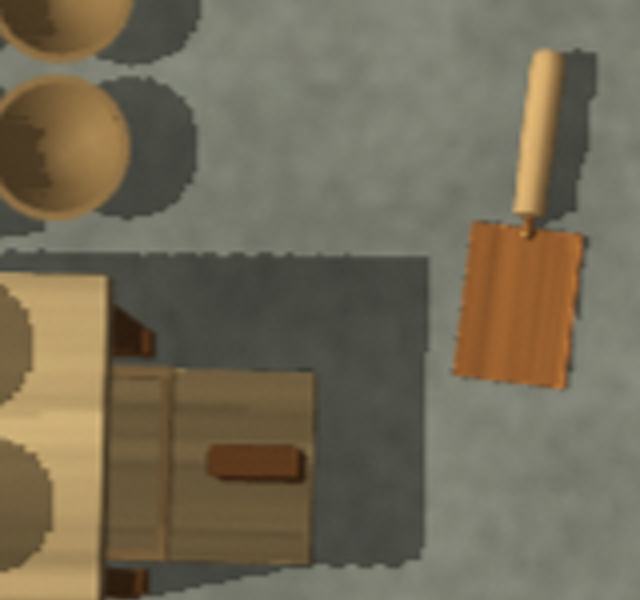

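The shaper blade's lower edge overlaps the board's straight exit path by about 4 mm. I'll draw the board out slightly skewed towards -x, using the rail slack.

```bash
cat >> h.py <<'E'
def to(x,y,z,yaw=0):
    T=tcp(); d=T[:3,:3].T@(np.array([x,y,z])-T[:3,3])/10
    G=Ro.from_euler('xyz',[np.pi,0,np.radians(yaw)]).as_matrix(); v=Ro.from_matrix(T[:3,:3].T@G).as_rotvec(degrees=True)
    print('row',d.round(2),v.round(1),'| at',T[:3,3].round(1),np.degrees(r.sense()['tcp_rot']).round(1),'open',round(float(r.sense()['opening']),2))
E
python3 -c "
from h import *
to(621,91,130,1)"
```

```text
row [-56.87 -62.51  10.13] [ -0.    0.  -77.5] | at [ 145.4 -607.6  230.9] [-180.     0.   -76.5] open 1.0
```

Emit:
apply_moves:
  targets:
    - [[1,-56.9,-62.5,10.1,0,0,-77.5],[1,-56.9,-62.5,10.1,0,0,-77.5],[1,-56.9,-62.5,10.1,0,0,-77.5],[1,-56.9,-62.5,10.1,0,0,-77.5],[1,-56.9,-62.5,10.1,0,0,-77.5],[1,-56.9,-62.5,10.1,0,0,-77.5],[1,-56.9,-62.5,10.1,0,0,-77.5],[1,-56.9,-62.5,10.1,0,0,-77.5]]
  newtons: 60

```text
clock: 1.05
eef_pos: [369.6, -277.7, 183.9]
tcp_rot: [-3.141, -0.0, -0.13]
contact_force: [0.7, -0.3, -0.7]
opening: 0.996
```

```bash
python3 -c "
from h import *
to(621,91,130,1)"
```

```text
row [ 20.14 -39.82   5.4 ] [-0.  -0.  -8.5] | at [ 369.6 -277.7  183.9] [-180.    -0.    -7.5] open 1.0
```

Emit:
apply_moves:
  targets:
    - [[1,20.1,-39.8,5.4,0,0,-8.5],[1,20.1,-39.8,5.4,0,0,-8.5],[1,20.1,-39.8,5.4,0,0,-8.5],[1,20.1,-39.8,5.4,0,0,-8.5],[1,20.1,-39.8,5.4,0,0,-8.5],[1,20.1,-39.8,5.4,0,0,-8.5],[1,20.1,-39.8,5.4,0,0,-8.5],[1,20.1,-39.8,5.4,0,0,-8.5]]

```text
clock: 1.85
eef_pos: [593.0, 51.0, 135.9]
tcp_rot: [-3.142, -0.001, 0.019]
contact_force: [2.1, -1.0, -0.0]
opening: 0.999
```

```bash
python3 -c "
from h import *
to(621,91,130,1)
T=tcp();d=snap('wrist','w1.png');print(d['mount'],d['fov_y'],d['cx'],d['cy'])"
```

```text
row [ 2.87 -3.94  0.59] [-0.  -0.   0.1] | at [593.   51.  135.9] [-180.    -0.     1.1] open 1.0
[[ 9.99999621e-01  2.90893757e-04 -8.20764094e-04  5.17190679e-01]
 [-1.97940890e-05  9.49902579e-01  3.12546139e-01 -8.09420923e+01]
 [ 8.70563650e-04 -3.12546005e-01  9.49902225e-01 -1.42894221e+02]
 [ 0.00000000e+00  0.00000000e+00  0.00000000e+00  1.00000000e+00]] 65.70646984690485 320.9912156248538 244.62906547149544
```

View pics/w1.png

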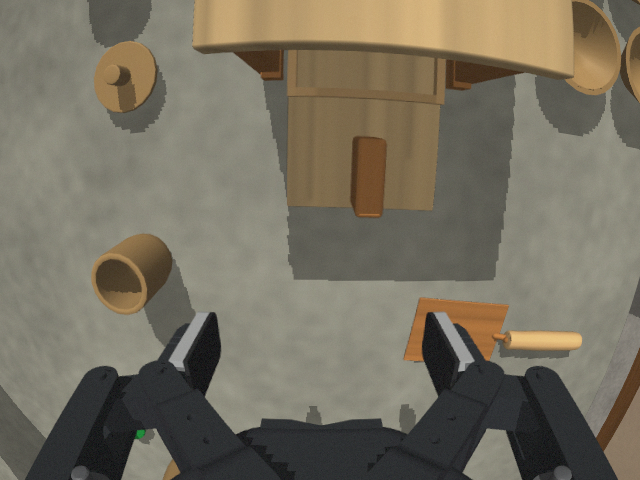

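The wrist view shows the handle top at about (369,140) to (369,212) and the board's outer corners at (288,206) and (433,210).

```bash
python3 -c "
from h import *
T=tcp();d=r.grab_frame('wrist')
for p in [(371,138,55),(369,210,55),(354,175,55),(385,175,55),(288,206,12),(433,210,12),(288,98,12),(441,103,12),(289,52,12),(443,55,12),(406,361,4),(475,362,4),(193,50,110),(573,75,110),(416,300,4)]: print(p,at(d,*p,T))
to(621,91,25,1)"
```

```text
(371, 138, 55) [626.2 131.7  55. ]
(369, 210, 55) [626.9  87.2  55. ]
(354, 175, 55) [616.7 108.8  55. ]
(385, 175, 55) [635.7 109.5  55. ]
(288, 206, 12) [573.3  79.5  12. ]
(433, 210, 12) [682.4  79.3  12. ]
(288, 98, 12) [572.8 158.   12. ]
(441, 103, 12) [683.1 160.   12. ]
(289, 52, 12) [572.8 191.8  12. ]
(443, 55, 12) [683.8 196.5  12. ]
(406, 361, 4) [678.4 -63.4   4. ]
(475, 362, 4) [749.4 -69.1   4. ]
(193, 50, 110) [536.4 175.1 110. ]
(573, 75, 110) [727.  177.7 110. ]
(416, 300, 4) [ 6.792e+02 -1.000e-01  4.000e+00]
row [ 2.65 -3.66 11.06] [-0.1 -0.1  0.3] | at [595.   53.7 135.5] [-1.799e+02 -1.000e-01  1.300e+00] open 1.0
```

Emit:
apply_moves:
  targets:
    - [[1,2.8,-3.7,4.0,0,0,0],[1,2.8,-3.7,4.0,0,0,0],[0.0,2.8,-3.7,4.0,0,0,0],[0.0,2.8,-3.7,4.0,0,0,0]]

```text
clock: 2.35
eef_pos: [621.7, 90.7, 95.6]
tcp_rot: [-3.141, -0.001, 0.022]
contact_force: [-0.6, 0.1, 0.3]
opening: 0.694
```

```bash
python3 -c "
from h import *
print(r.sense()['qvel'].round(3));T=tcp();np.save('T.npy',T);d=snap('wrist','w2.png');to(621,91,25,1)
d=snap('top','t2.png')"
```

```text
[-0.015 -0.021  0.001  0.    -0.001  0.   ]
row [-0.1  -0.05  7.11] [-0.1 -0.1  0.2] | at [621.9  90.4  96.1] [-1.799e+02 -1.000e-01  1.200e+00] open 0.61
```

View pics/w2.png

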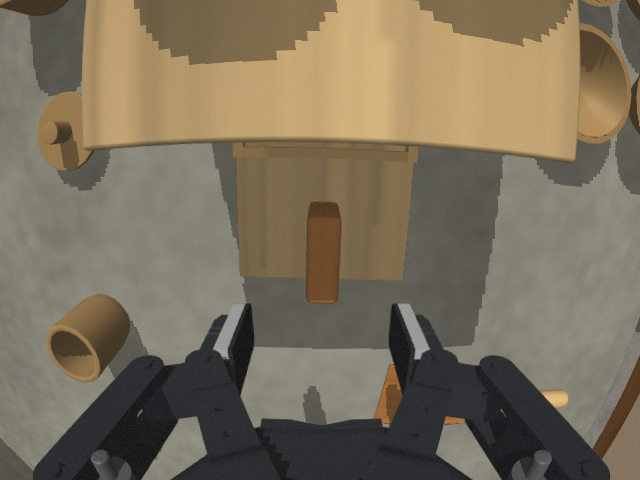

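```bash
python3 -c "
from h import *
T=np.load('T.npy');d=r.grab_frame('wrist')
for p in [(322,217,55),(322,302,55),(242,276,12),(404,279,12),(235,157,12),(415,160,12),(84,149,125),(577,160,125),(376,419,4),(390,366,4),(102,300,58)]: print(p,at(d,*p,T))
"
```

```text
(322, 217, 55) [621.8 126.1  55. ]
(322, 302, 55) [622.9  78.   55. ]
(242, 276, 12) [569.4  73.9  12. ]
(404, 279, 12) [678.5  74.   12. ]
(235, 157, 12) [567.7 152.9  12. ]
(415, 160, 12) [679.  153.7  12. ]
(84, 149, 125) [537.7 167.5 125. ]
(577, 160, 125) [712.6 168.4 125. ]
(376, 419, 4) [673.4 -63.9   4. ]
(390, 366, 4) [678.5  -4.6   4. ]
(102, 300, 58) [486.7  73.2  58. ]
```

Emit:
apply_moves:
  targets:
    - [[0.0,0.0,-0.5,4.0,0,0,0],[0.0,0.0,-0.5,7.2,0,0,0],[0.0,0.0,-0.5,7.2,0,0,0],[-1,0.0,-0.5,7.2,0,0,0],[-1,0.0,-0.5,7.2,0,0,0],[-1,0.0,-0.5,7.2,0,0,0],[-1,0.0,-0.5,7.2,0,0,0],[-1,0.0,-0.5,7.2,0,0,0]]
  newtons: 80

```text
clock: 3.3
eef_pos: [624.0, 95.3, 26.7]
tcp_rot: [-3.14, -0.007, 0.021]
contact_force: [1.2, -2.4, 7.1]
opening: 0.197
```

Emit:
apply_moves:
  targets:
    - [[-1,0,0,0,0,0,0],[-1,0,0,0,0,0,0]]

```text
clock: 3.5
eef_pos: [624.2, 95.3, 27.1]
tcp_rot: [-3.14, -0.007, 0.021]
contact_force: [1.2, -1.5, -4.2]
opening: 0.198
```

```bash
python3 -c "
from h import *
print(r.sense()['contact_force'],np.degrees(r.sense()['tcp_rot']))
for p in [(619.5,70,24,.5+1.2),(613,0,24,1.2+3),(600,-60,24,4.2),(595,-122,24,4.2)]: to(*p)
d=r.grab_frame('top')
for p in[(303.75,203.75),(331.5,207)]:print(at(d,*p,4))
print(at(d,268.75,203,12))
"
```

```text
[ 1.22250518 -1.50145971 -4.15886763] [-179.9139549    -0.4212671     1.18808137]
row [-0.52  2.52  0.31] [-0.1 -0.4 -0.5] | at [624.2  95.3  27.1] [-179.9   -0.4    1.2] open 0.2
row [-1.32  9.51  0.29] [-0.1 -0.4 -3. ] | at [624.2  95.3  27.1] [-179.9   -0.4    1.2] open 0.2
row [-2.74 15.48  0.27] [-0.1 -0.4 -3. ] | at [624.2  95.3  27.1] [-179.9   -0.4    1.2] open 0.2
row [-3.37 21.67  0.26] [-0.1 -0.4 -3. ] | at [624.2  95.3  27.1] [-179.9   -0.4    1.2] open 0.2
[676.   -7.1   4. ]
[669.6 -70.8   4. ]
[675.5  72.3  12. ]
```

Emit:
apply_moves:
  targets:
    - [[-1,-0.2,0.8,0,0,0,1.0],[-1,-0.45,2.2,0,0,0,2.4],[-1,-0.6,3.3,0,0,0,2.7],[-1,-0.75,4.4,0,0,0,3.0],[-1,-0.9,5.5,0,0,0,3.3],[-1,-1.05,6.7,0,0,0,3.7],[-1,-1.05,6.7,0,0,0,3.7]]

```text
clock: 4.25
eef_pos: [614.7, 25.8, 26.8]
tcp_rot: [-3.141, -0.007, -0.045]
contact_force: [0.1, -3.3, -1.0]
opening: 0.197
```

```bash
python3 -c "
from h import *
print(r.sense()['contact_force'])
for p in [(612.5,-22,27,-3),(607,-67,27,-3.5),(600,-119,27,-3.5)]: to(*p)
d=snap('top','t3.png')
a=cv2.resize(d['pixels'][140:290,200:360],None,fx=4,fy=4,interpolation=cv2.INTER_CUBIC); cv2.imwrite('pics/c3.png',a[:,:,::-1])
"
```

```text
[ 0.08686435 -3.26915302 -1.00129504]
row [-0.01  4.78 -0.02] [-0.  -0.4  0.4] | at [614.7  25.8  26.8] [-180.    -0.4   -2.6] open 0.2
row [-0.36  9.3  -0.03] [-0.  -0.4  0.9] | at [614.7  25.8  26.8] [-180.    -0.4   -2.6] open 0.2
row [-0.82 14.53 -0.04] [-0.  -0.4  0.9] | at [614.7  25.8  26.8] [-180.    -0.4   -2.6] open 0.2
```

View pics/c3.png

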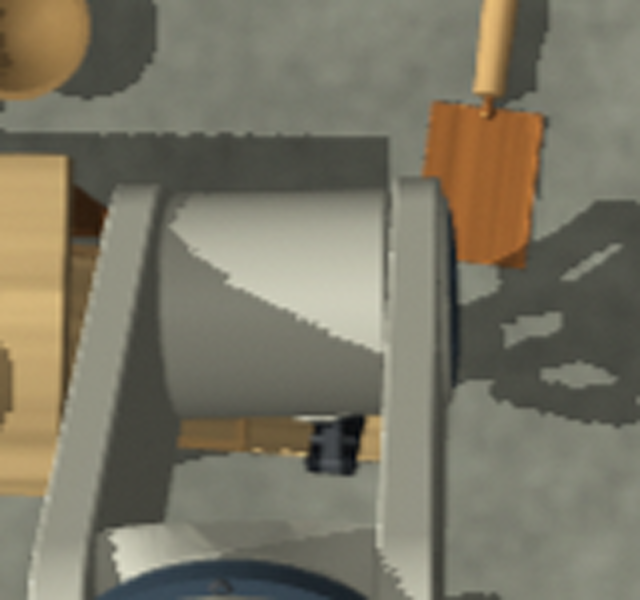

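Emit:
apply_moves:
  targets:
    - [[-1,-0.22,1.5,0,0,0,0.6],[-1,-0.35,3.2,0,0,0,1.0],[-1,-0.5,4.8,0,0,0,1.4],[-1,-0.8,7.1,0,0,0,1.9],[-1,-1.1,9.3,0,0,0,2.4],[-1,-1.35,12.0,0,0,0,2.4],[-1,-1.62,14.6,0,0,0,2.4],[-1,-1.62,14.6,0,0,0,2.4]]

```text
clock: 5.1
eef_pos: [591.8, -122.9, 26.8]
tcp_rot: [3.141, -0.008, -0.088]
contact_force: [0.3, -4.3, 0.1]
opening: 0.199
```

Emit:
apply_moves:
  targets:
    - [[0,0,0,0,0,0,0],[0,0,0,0,0,0,0],[0,0,0,-3,0,0,0],[0,0,0,-8,0,0,0],[0,-20,-2,-15,0,0,0],[0,-20,-2,-15,0,0,0],[0,-20,-2,-15,0,0,0]]

```text
clock: 5.8
eef_pos: [450.2, -95.5, 155.6]
tcp_rot: [3.141, -0.008, -0.087]
contact_force: [-0.7, -0.7, 0.5]
opening: 0.498
```

```bash
python3 -c "
from h import *
to(436.6,-107,40,0)
d=snap('top','t4.png')
ds=both()
for k,x,y in[('lm',436.6,-107),('ll',437.8,179),('ls',524.5,-319),('jm',444.3,26.7)]: print(k,*fit(ds[:1],k,x,y))
a=cv2.resize(d['pixels'][130:350,90:480],None,fx=2,fy=2,interpolation=cv2.INTER_CUBIC); cv2.imwrite('pics/c4.png',a[:,:,::-1])
"
```

```text
row [-1.34  1.25 11.55] [ 0.1 -0.5 -5. ] | at [450.2 -95.5 155.6] [180.   -0.5  -5. ] open 0.5
lm [ 436.6 -107. ] [0.]
ll [438.1 179.3] [0.95]
ls [ 524.2 -319.2] [0.91]
jm [443.9  26.7] [0.93]
```

View pics/c4.png

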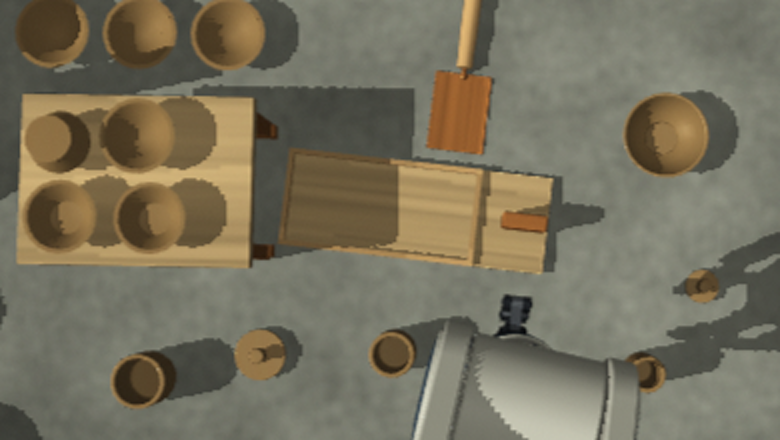

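The board is clear of the rack and the shaper hasn't moved. Next I'll extend the fit to the wrist camera and check the medium lid from above.

```bash
cat >> h.py <<'E'
_p=proj
def proj(d,X):
    if 'mount' not in d: return _p(d,X)
    f=240/np.tan(np.radians(d['fov_y'])/2); c=np.linalg.inv(d['T']@np.array(d['mount']))@np.r_[X,1]
    a=np.hypot(c[0],c[1]); return c[:2]/a*np.arctan2(a,c[2])*f+[d['cx'],d['cy']]
def wrist():
    T=tcp(); d=r.grab_frame('wrist'); d['T']=T; d['mask']=mask(d); return d
def wfit(d,kind,x,y,z0=0):
    def cost(p):
        B=np.zeros((480,640),np.uint8)
        for h in sil(d,p[0],p[1],SH[kind],z0): cv2.fillPoly(B,[np.round(h*16).astype(np.int32)],1,shift=4)
        D=cv2.dilate(B,np.ones((13,13))); M=d['mask']
        return -(B&M).sum()/((B|M)&D).sum()
    q=min((minimize(cost,[x+a,y+b],method='Nelder-Mead',options=dict(initial_simplex=[[x+a,y+b],[x+a+6,y+b],[x+a,y+b+6]],xatol=.1)) for a in(-6,6) for b in(-6,6)),key=lambda q:q.fun)
    return q.x.round(1),round(q.fun,3)
E
python3 -c "
from h import *
to(438,-140,90,0)"
```

```text
row [-0.84  4.53  6.61] [ 0.1 -0.5 -5. ] | at [449.7 -95.5 156.1] [179.9  -0.5  -5. ] open 0.5
```

Emit:
apply_moves:
  targets:
    - [[0,-0.8,4.5,6.6,0,0,-5],[0,-0.8,4.5,6.6,0,0,-5],[0,-0.8,4.5,6.6,0,0,-5],[0,-0.8,4.5,6.6,0,0,-5]]

```text
clock: 6.35
eef_pos: [439.1, -139.7, 89.8]
tcp_rot: [3.14, -0.008, -0.001]
contact_force: [0.5, 0.3, 0.0]
opening: 0.501
```

```bash
python3 -c "
from h import *
d=wrist(); p,s=wfit(d,'lm',438,-105); print(p,s,r.sense()['qvel'].round(3)); print('jm',wfit(d,'jm',445,29)); to(p[0],p[1],22,0)"
```

```text
[439.  -86.1] 3147371450897381.0 [ 0.01  -0.018 -0.003 -0.001  0.002 -0.002]
jm (array([482.5, -49. ]), np.float64(0.0))
row [-0.13 -5.36  6.84] [ 0.1 -0.5 -0. ] | at [ 439.6 -139.6   90.5] [179.9  -0.5  -0. ] open 0.5h.py:67: RuntimeWarning: overflow encountered in scalar negative
  return -(B&M).sum()/((B|M)&D).sum()
```

```bash
sed -i 's|return -(B&M).sum()/((B.M)&D).sum()|return -float((B\&M).sum())/float(((B\|M)\&D).sum())|' h.py; grep -n "return -float" h.py; python3 -c "
from h import *
d=wrist(); p,s=wfit(d,'lm',438,-105); print(p,s); print('jm',wfit(d,'jm',445,29)); to(p[0],p[1],22,0)"
```

```text
67:        return -float((B&M).sum())/float(((B|M)&D).sum())
[ 437.1 -107.4] -0.94
jm (array([445.7,  29.2]), np.float64(-0.988))
row [-0.34 -3.23  6.88] [ 0.1 -0.6 -0. ] | at [ 439.8 -139.5   90.8] [179.9  -0.6  -0. ] open 0.5
```

Emit:
apply_moves:
  targets:
    - [[0,-0.3,-3.2,4.5,0,-0.6,0],[0,-0.3,-3.2,7.5,0,-0.6,0],[0,-0.3,-3.2,7.5,0,-0.6,0],[-1,-0.3,-3.2,7.5,0,-0.6,0],[-1,-0.3,-3.2,7.5,0,-0.6,0],[-1,-0.3,-3.2,7.5,0,-0.6,0],[-1,-0.3,-3.2,7.5,0,-0.6,0],[-1,-0.3,-3.2,7.5,0,-0.6,0]]
  newtons: 40

```text
clock: 7.25
eef_pos: [439.3, -108.2, 17.6]
tcp_rot: [3.139, -0.003, -0.001]
contact_force: [0.3, 1.7, 9.3]
opening: 0.163
```

```bash
python3 -c "
from h import *
to(445.5,29,100,0);to(445.5,29,68,0);print(r.sense()['contact_force'])"
```

```text
row [  0.64 -13.7   -8.28] [ 0.2 -0.2 -0. ] | at [ 439.3 -108.2   17.6] [179.8  -0.2  -0. ] open 0.16
row [  0.63 -13.71  -5.08] [ 0.2 -0.2 -0. ] | at [ 439.3 -108.2   17.6] [179.8  -0.2  -0. ] open 0.16
[0.257361   1.73423147 9.33968712]
```

Emit:
apply_moves:
  targets:
    - [[-1,0,0,-1.5,0,0,0],[-1,0,0,-4,0,0,0],[-1,0,0,-7.5,0,0,0],[-1,0.6,-4.5,-8.5,0,0,0],[-1,0.6,-9,-8.5,0,0,0],[-1,0.6,-13.7,-8.5,0,0,0],[-1,0.6,-13.7,-8.5,0,0,0],[-1,0.6,-13.7,-8.5,0,0,0]]

```text
clock: 8.05
eef_pos: [445.5, 29.8, 103.1]
tcp_rot: [3.139, -0.005, 0.002]
contact_force: [0.3, 0.3, -0.7]
opening: 0.161
```

```bash
python3 -c "
from h import *
to(445.5,29,68,0);print(r.sense()['contact_force']);d=wrist();cv2.imwrite('pics/w5.png',d['pixels'][:,:,::-1])
for z in (58,):
  print('jm',wfit(d,'jm',445,29)); p=proj(d,np.array([445.5,29,58]));print(p)"
```

```text
row [-0.01  0.07  3.51] [ 0.2 -0.3  0.1] | at [445.5  29.8 103.1] [ 1.798e+02 -3.000e-01  1.000e-01] open 0.16
[ 0.29646564  0.28667744 -0.67904378]
jm (array([445.5,  22.4]), np.float64(-0.832))
[320.03341398 278.62272471]
```

View pics/w5.png

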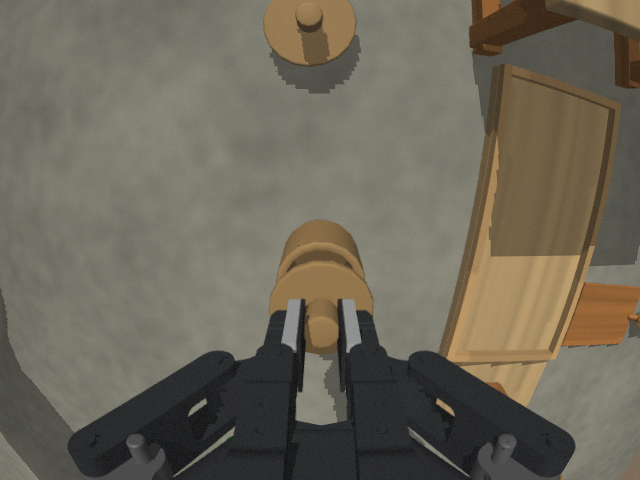

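The medium lid is held over the medium jar, at about (321,295), and lined up in x. Lowering it.

Emit:
apply_moves:
  targets:
    - [[-1,0,0.1,1,0,0,0],[-1,0,0.1,2,0,0,0],[-1,0,0.1,3,0,0,0],[-1,0,0.1,3.6,0,0,0],[-1,0,0.1,3.7,0,0,0],[-1,0,0.1,3.7,0,0,0]]

```text
clock: 8.7
eef_pos: [445.5, 27.3, 65.6]
tcp_rot: [3.139, -0.004, -0.001]
contact_force: [-1.7, -0.9, 6.9]
opening: 0.163
```

Emit:
apply_moves:
  targets:
    - [[-0.3,0,0,0,0,0,0],[-0.3,0,0,0,0,0,0],[-0.3,0,0,0,0,0,0],[0,0,0,-4,0,0,0],[0.6,0,2,-8,0,0,0],[0.6,0,4,-8,0,0,0],[0.6,0,4,-8,0,0,0]]

```text
clock: 9.4
eef_pos: [445.9, -13.8, 146.7]
tcp_rot: [3.138, -0.006, -0.002]
contact_force: [0.1, -0.3, -0.3]
opening: 0.8
```

```bash
cat >> h.py <<'E'
for k,h in(('l',54),('m',58),('s',62)): SH['J'+k]=SH['j'+k]+[(a,b+h-8,c+h-8) for a,b,c in SH['l'+k]]; SH['L'+k]=[(a,b+h-8,c+h-8) for a,b,c in SH['l'+k]]
E
python3 -c "
from h import *
d=wrist();cv2.imwrite('pics/w6.png',d['pixels'][:,:,::-1])
print('J',wfit(d,'Jm',445,29)); to(437.8,179.3,90,0)"
```

```text
J (array([445.4,  26.5]), np.float64(-0.934))
row [ -0.81 -19.25   5.52] [ 0.2 -0.2 -0.1] | at [445.2 -13.  145.8] [ 1.798e+02 -2.000e-01 -1.000e-01] open 0.8
```

View pics/w6.png

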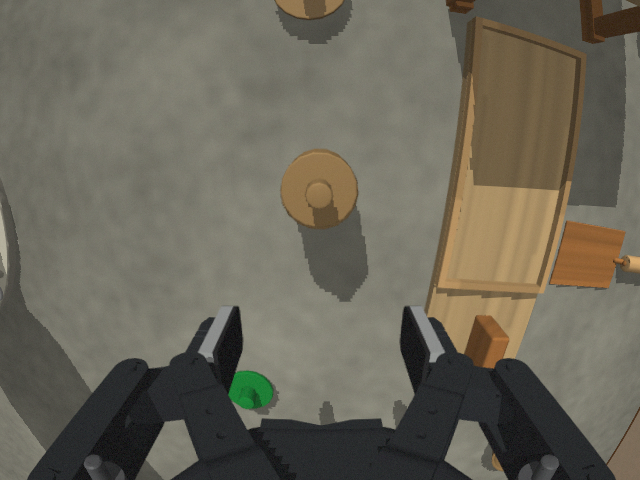

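```bash
python3 -c "
from h import *
d=wrist(); T=d['T']
for p in[(477,18,20),(586,58,20),(441,285,20),(546,293,20)]: print(p,at(d,*p,T))
c=np.array([592.4,-116]);a=np.radians(5);Y=np.array([np.sin(a),np.cos(a)]);X=np.array([np.cos(a),-np.sin(a)])
for sx,l in((-55,272),(55,272),(-55,58-6),(55,52)):
  w=c+sx*X+l*Y; print(w.round(1),proj(d,np.r_[w,20]).round(0))
print((c+162*Y).round(1))
for l in (90,152,205): print(l,(c+l*Y).round(1))
to(445.4,27,19,0)
"
```

```text
(477, 18, 20) [563.9 158.4  20. ]
(586, 58, 20) [671.4 145.2  20. ]
(441, 285, 20) [544.8 -56.3  20. ]
(546, 293, 20) [653.9 -68.8  20. ]
[561.3 159.8] [474.  16.]
[670.9 150.2] [585.  52.]
[542.1 -59.4] [438. 288.]
[651.7 -69. ] [544. 293.]
[606.5  45.4]
90 [600.2 -26.3]
152 [605.6  35.4]
205 [610.3  88.2]
row [ 0.02 -3.99 12.62] [ 0.2 -0.2 -0.1] | at [444.8 -12.5 145.3] [ 1.798e+02 -2.000e-01 -1.000e-01] open 0.8
```

Emit:
apply_moves:
  targets:
    - [[0.6,0,-4,4,0,0,0],[0.6,0,-4,7,0,0,0],[0.6,0,-4,10,0,0,0],[0.6,0,-4,12.5,0,0,0],[0.6,0,-4,12.5,0,0,0],[-0.3,0,-4,12.5,0,0,0],[-0.3,0,-4,12.5,0,0,0],[-0.3,0,-4,12.5,0,0,0]]

```text
clock: 10.3
eef_pos: [445.9, 27.2, 21.2]
tcp_rot: [3.139, -0.005, -0.002]
contact_force: [0.1, -0.6, -1.9]
opening: 0.566
```

Emit:
apply_moves:
  targets:
    - [[-0.5,0,0,0,0,0,0],[-0.5,0,0,0,0,0,0]]

```text
clock: 10.5
eef_pos: [446.5, 27.2, 21.9]
tcp_rot: [3.139, -0.006, -0.002]
contact_force: [-0.0, -0.8, -2.6]
opening: 0.565
```

```bash
python3 -c "
from h import *
print(r.sense()['contact_force']);to(607.5,43.4,80,0)
"
```

```text
[-0.04848036 -0.76804676 -2.63084511]
row [16.14 -1.64 -5.71] [ 0.1 -0.4 -0.1] | at [446.5  27.2  21.9] [ 1.799e+02 -4.000e-01 -1.000e-01] open 0.57
```

Emit:
apply_moves:
  targets:
    - [[-0.5,0,0,-2,0,0,0],[-0.5,0,0,-4.5,0,0,0],[-0.5,2.5,-0.3,-5,0,0,0],[-0.5,6,-0.7,-5,0,0,0],[-0.5,9.5,-1.1,-5,0,0,0],[-0.5,13,-1.4,-5,0,0,0],[-0.5,16.1,-1.6,-5,0,0,0],[-0.5,16.1,-1.6,-5,0,0,0]]

```text
clock: 11.3
eef_pos: [611.7, 43.2, 73.7]
tcp_rot: [3.139, -0.011, -0.002]
contact_force: [-0.2, 0.4, -1.8]
opening: 0.566
```

Emit:
apply_moves:
  targets:
    - [[-0.5,0,0,0,0,0,0],[-0.5,0,0,1.5,0,0,0],[-0.5,0,0,2.7,0,0,0],[-0.5,0,0,3.3,0,0,0],[-0.5,0,0,3.6,0,0,0],[-0.5,0,0,3.8,0,0,0]]

```text
clock: 11.9
eef_pos: [611.7, 43.1, 35.1]
tcp_rot: [3.139, -0.01, -0.002]
contact_force: [-0.8, -0.5, -2.0]
opening: 0.572
```

```bash
python3 -c "
from h import *
print(r.sense()['contact_force']);to(607.5,43.4,34,0)
"
```

```text
[-0.80186839 -0.45129383 -1.95252573]
row [-0.42 -0.03  0.11] [ 0.1 -0.6 -0.1] | at [611.7  43.1  35.1] [ 1.799e+02 -6.000e-01 -1.000e-01] open 0.57
```

Emit:
apply_moves:
  targets:
    - [[-0.5,-0.4,0,0,0,-0.6,0],[-0.5,-0.4,0,0.15,0,-0.6,0],[-0.5,-0.4,0,0.25,0,-0.6,0],[0.5,-0.4,0,0.2,0,-0.6,0],[0.5,-0.4,0,0.2,0,-0.6,0],[0.5,-0.4,0,0.2,0,-0.6,0]]

```text
clock: 12.5
eef_pos: [608.0, 43.1, 33.4]
tcp_rot: [3.139, -0.001, -0.002]
contact_force: [0.2, 0.1, -0.2]
opening: 0.751
```

Emit:
apply_moves:
  targets:
    - [[0.5,0,0,-4,0,0,0],[0.5,0,0,-9,0,0,0],[0.5,-8,-4,-11,0,0,0],[0,-16,-9.5,-10,0,0,0],[0,-16,-9.5,-8,0,0,0],[0,-16,-9.5,-6,0,0,0],[0,-16,-9.5,-6,0,0,0]]

```text
clock: 13.2
eef_pos: [441.8, 139.2, 90.7]
tcp_rot: [3.138, 0.006, -0.0]
contact_force: [-0.1, 0.3, -0.8]
opening: 0.498
```

```bash
python3 -c "
from h import *
d=wrist();cv2.imwrite('pics/w7.png',d['pixels'][:,:,::-1])
print('J',wfit(d,'Jm',608,43,12),'jl',wfit(d,'jl',410,304))
p,s=wfit(d,'ll',438,179);print(p,s); to(p[0],p[1],15,0)
"
```

```text
J (array([577.1,  94.7]), np.float64(-0.794)) jl (array([409.2, 305.3]), np.float64(-0.987))
[438.8 177.8] -0.957
row [-0.62 -3.89  7.7 ] [0.2 0.2 0. ] | at [445.2 139.1  92.1] [179.8   0.2   0. ] open 0.5
```

View pics/w7.png

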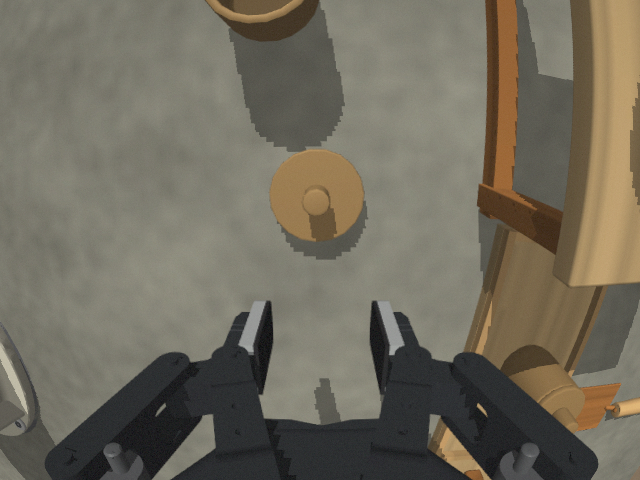

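The medium jar stands on the board with its lid on. The large lid's knob is at (316,202). Grasping it.

Emit:
apply_moves:
  targets:
    - [[0,-0.6,-3.9,4.5,0,0,0],[0,-0.6,-3.9,7.6,0,0,0],[0,-0.6,-3.9,7.6,0,0,0],[-1,-0.6,-3.9,7.6,0,0,0],[-1,-0.6,-3.9,7.6,0,0,0],[-1,-0.6,-3.9,7.6,0,0,0],[-1,-0.6,-3.9,7.6,0,0,0],[-1,-0.6,-3.9,7.6,0,0,0]]

```text
clock: 14.05
eef_pos: [440.3, 177.7, 17.5]
tcp_rot: [3.139, 0.0, -0.0]
contact_force: [1.3, -2.8, 8.5]
opening: 0.165
```

```bash
python3 -c "
from h import *
print(r.sense()['contact_force']);to(409.3,304.7,100,0)
"
```

```text
[ 1.26722141 -2.78055359  8.45434137]
row [ -3.1  -12.68  -8.28] [ 0.1  0.  -0. ] | at [440.3 177.7  17.5] [179.9   0.   -0. ] open 0.17
```

Emit:
apply_moves:
  targets:
    - [[-1,0,0,-1.5,0,0,0],[-1,0,0,-4,0,0,0],[-1,0,0,-7.5,0,0,0],[-1,-1,-4.5,-8,0,0,0],[-1,-2,-9,-8,0,0,0],[-1,-3.1,-12.7,-8,0,0,0],[-1,-3.1,-12.7,-8,0,0,0],[-1,-3.1,-12.7,-8,0,0,0]]

```text
clock: 14.85
eef_pos: [409.1, 305.3, 97.7]
tcp_rot: [3.139, -0.0, 0.002]
contact_force: [0.6, 0.0, -1.0]
opening: 0.165
```

```bash
python3 -c "
from h import *
print(r.sense()['contact_force']);to(409.3,304.3,64,0)
"
```

```text
[ 0.5532478   0.01151868 -0.96519471]
row [0.02 0.09 3.37] [ 0.1 -0.   0.1] | at [409.1 305.3  97.7] [ 1.799e+02 -0.000e+00  1.000e-01] open 0.16
```

Emit:
apply_moves:
  targets:
    - [[-1,0,0.1,1,0,0,0],[-1,0,0.1,2,0,0,0],[-1,0,0.1,2.9,0,0,0],[-1,0,0.1,3.5,0,0,0],[-1,0,0.1,3.6,0,0,0],[-1,0,0.1,3.6,0,0,0]]

```text
clock: 15.45
eef_pos: [408.8, 303.5, 62.1]
tcp_rot: [3.138, 0.001, 0.001]
contact_force: [-4.9, -3.2, 18.3]
opening: 0.156
```

Emit:
apply_moves:
  targets:
    - [[-0.3,0,0,0,0,0,0],[-0.3,0,0,0,0,0,0],[-0.3,0,0,0,0,0,0],[0,0,0,-4,0,0,0],[0.9,0,2,-8,0,0,0],[0.9,0,4,-8,0,0,0],[0.9,0,4,-8,0,0,0],[0.9,0,4,-8,0,0,0]]

```text
clock: 16.25
eef_pos: [408.9, 263.7, 141.9]
tcp_rot: [3.139, 0.001, -0.0]
contact_force: [-0.8, -0.6, -0.9]
opening: 0.949
```

```bash
python3 -c "
from h import *
d=wrist();cv2.imwrite('pics/w8.png',d['pixels'][100:340,200:520,::-1])
print('J',wfit(d,'Jl',409,304));to(409.3,303.5,20,0)"
```

```text
J (array([410.2, 302.7]), np.float64(-0.963))
row [ 0.07 -3.99 12.15] [0.2 0.1 0. ] | at [408.8 264.  141.7] [1.798e+02 1.000e-01 0.000e+00] open 0.95
```

View pics/w8.png

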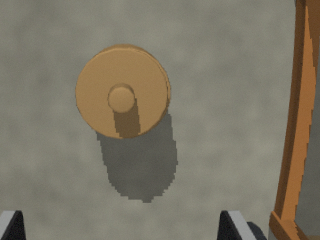

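Emit:
apply_moves:
  targets:
    - [[0.9,0.1,-3.9,4,0,0,0],[0.9,0.1,-3.9,7,0,0,0],[0.9,0.1,-3.9,10,0,0,0],[0.9,0.1,-3.9,12.1,0,0,0],[0.9,0.1,-3.9,12.1,0,0,0],[-0.3,0.1,-3.9,12.1,0,0,0],[-0.3,0.1,-3.9,12.1,0,0,0],[-0.3,0.1,-3.9,12.1,0,0,0]]

```text
clock: 17.1
eef_pos: [410.3, 303.1, 21.7]
tcp_rot: [3.139, 0.0, 0.0]
contact_force: [0.1, -0.8, -2.4]
opening: 0.685
```

Emit:
apply_moves:
  targets:
    - [[-0.5,0,0,0,0,0,0],[-0.5,0,0,0,0,0,0]]

```text
clock: 17.3
eef_pos: [410.7, 303.5, 22.4]
tcp_rot: [3.14, -0.001, 0.0]
contact_force: [0.4, 0.7, -1.9]
opening: 0.684
```

```bash
python3 -c "
from h import *
print(r.sense()['contact_force']);to(601,-21.5,130,0);to(601,-21.5,70,0)
"
```

```text
[ 0.44129144  0.73714693 -1.86905379]
row [ 19.04  32.51 -10.7 ] [ 0.1 -0.1  0. ] | at [410.7 303.5  22.4] [ 1.799e+02 -1.000e-01  0.000e+00] open 0.68
row [19.03 32.5  -4.7 ] [ 0.1 -0.1  0. ] | at [410.7 303.5  22.4] [ 1.799e+02 -1.000e-01  0.000e+00] open 0.68
```

Emit:
apply_moves:
  targets:
    - [[-0.5,0,0,-2,0,0,0],[-0.5,0,2,-4.5,0,0,0],[-0.5,0.5,5.5,-6,0,0,0],[-0.5,1,9.5,-6,0,0,0],[-0.5,1.5,13.5,-6,0,0,0],[-0.5,2,17.5,-6,0,0,0],[-0.5,3,21.5,-6,0,0,0],[-0.5,4,25.0,-6,0,0,0]]

```text
clock: 18.1
eef_pos: [450.7, 51.7, 83.2]
tcp_rot: [3.14, -0.002, -0.0]
contact_force: [0.3, 0.5, -1.9]
opening: 0.69
```

```bash
python3 -c "
from h import *
print(r.sense()['contact_force']);to(601,-21.5,75,0)
"
```

```text
[ 0.29705288  0.51609998 -1.91834872]
row [15.03  7.32  0.85] [ 0.1 -0.1 -0. ] | at [450.7  51.7  83.2] [ 1.799e+02 -1.000e-01 -0.000e+00] open 0.69
```

Emit:
apply_moves:
  targets:
    - [[-0.5,0.5,3,0,0,0,0],[-0.5,2,6.3,0,0,0,0],[-0.5,5,7.3,0.5,0,0,0],[-0.5,9,7.3,0.8,0,0,0],[-0.5,13,7.3,0.8,0,0,0],[-0.5,15,7.3,0.8,0,0,0],[-0.5,15,7.3,0.8,0,0,0]]

```text
clock: 18.8
eef_pos: [604.0, -21.5, 75.9]
tcp_rot: [3.14, -0.005, -0.0]
contact_force: [-0.1, 0.5, -1.5]
opening: 0.689
```

```bash
python3 -c "
from h import *
print(r.sense()['contact_force']);to(601,-21.5,33.5,0)
"
```

```text
[-0.09223406  0.50592796 -1.48653421]
row [-0.32 -0.01  4.24] [ 0.1 -0.3 -0. ] | at [604.  -21.5  75.9] [179.9  -0.3  -0. ] open 0.69
```

Emit:
apply_moves:
  targets:
    - [[-0.5,-0.3,0,2,0,-0.3,0],[-0.5,-0.3,0,3.3,0,-0.3,0],[-0.5,-0.3,0,3.9,0,-0.3,0],[-0.5,-0.3,0,4.15,0,-0.3,0],[-0.5,-0.3,0,4.2,0,-0.3,0],[0.7,-0.3,0,4.1,0,-0.3,0],[0.7,-0.3,0,4.1,0,-0.3,0],[0.7,-0.3,0,4.1,0,-0.3,0]]

```text
clock: 19.6
eef_pos: [601.7, -21.6, 35.7]
tcp_rot: [3.14, -0.001, -0.0]
contact_force: [-0.5, 0.0, -0.1]
opening: 0.848
```

Emit:
apply_moves:
  targets:
    - [[0.7,0,0,-4,0,0,0],[0.7,0,0,-9,0,0,0],[0.7,-3,4,-11,0,0,0],[0.5,-6,9,-11,0,0,0],[0,-7,14,-11,0,0,0],[0,-7.5,19,-10,0,0,0],[0,-7.5,24,-8,0,0,0],[0,-7.5,29,-6,0,0,0]]

```text
clock: 20.4
eef_pos: [526.7, -294.6, 104.1]
tcp_rot: [3.139, -0.003, -0.001]
contact_force: [0.8, 0.8, 0.4]
opening: 0.502
```

```bash
python3 -c "
from h import *
print(r.sense()['contact_force']); ds=both(); p,s=fit(ds[1:],'ls',524.5,-319);print(p,s,fit(ds[:1],'ls',524.5,-319));to(525,-350,95,0)
"
```

```text
[0.78870384 0.80679814 0.43580255]
[ 523.5 -320.2] [0.75] (array([ 520.5, -313. ]), array([0.13]))
row [-0.04  5.3   0.7 ] [ 0.1 -0.  -0.2] | at [ 525.6 -297.   101.8] [179.9  -0.   -0.2] open 0.5
```

Emit:
apply_moves:
  targets:
    - [[0,0,3,0.7,0,0,0],[0,0,5.5,0.7,0,0,0],[0,0,5.5,0.7,0,0,0],[0,0,5.5,0.7,0,0,0]]

```text
clock: 20.9
eef_pos: [525.4, -351.8, 95.1]
tcp_rot: [3.14, -0.0, -0.005]
contact_force: [-0.3, 0.0, 0.5]
opening: 0.501
```

```bash
python3 -c "
from h import *
d=wrist();cv2.imwrite('pics/w9.png',d['pixels'][:,:,::-1])
p,s=wfit(d,'ls',524,-319);print(p,s,wfit(d,'js',428.6,-250));to(p[0],p[1],15,0)
t=r.grab_frame('top');t['mask']=mask(t)
print('Jl',fit([t],'Jl',600,-22,12),'Jm',fit([t],'Jm',607,43,12))
"
```

```text
[ 525.4 -319.3] -0.928 (array([ 429.8, -249.6]), np.float64(-0.912))
row [-0.01 -3.21  8.01] [ 0.1 -0.  -0.3] | at [ 525.4 -351.2   95.2] [179.9  -0.   -0.3] open 0.5
Jl (array([623.2, -32.5]), array([0.72])) Jm (array([638.9,  88.9]), array([0.75]))
```

View pics/w9.png

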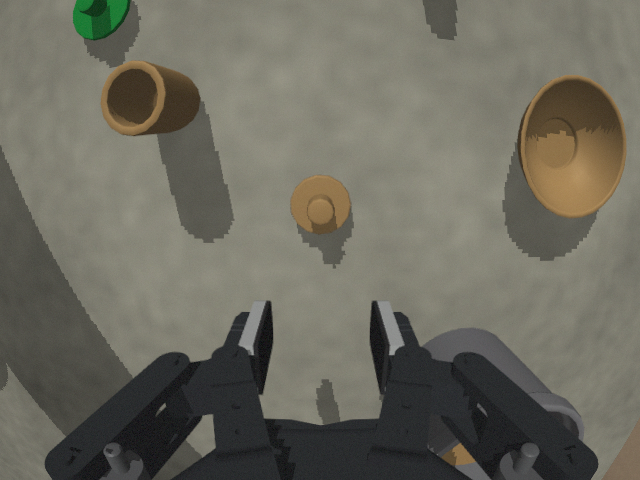

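The small lid is at (321,207) and the small jar at (150,98). The bucket is well clear.

Emit:
apply_moves:
  targets:
    - [[0,0,-3.2,4.5,0,0,0],[0,0,-3.2,8,0,0,0],[0,0,-3.2,8,0,0,0],[-1,0,-3.2,8,0,0,0],[-1,0,-3.2,8,0,0,0],[-1,0,-3.2,8,0,0,0],[-1,0,-3.2,8,0,0,0],[-1,0,-3.2,8,0,0,0]]

```text
clock: 21.8
eef_pos: [526.9, -320.1, 17.1]
tcp_rot: [3.138, -0.003, -0.004]
contact_force: [-0.6, 0.1, 8.0]
opening: 0.162
```

```bash
python3 -c "
from h import *
print(r.sense()['contact_force']);to(429.5,-250.5,100,0)
"
```

```text
[-0.64902824  0.0803722   8.00616968]
row [-9.74 -6.89 -8.35] [ 0.2 -0.2 -0.2] | at [ 526.9 -320.1   17.1] [179.8  -0.2  -0.2] open 0.16
```

Emit:
apply_moves:
  targets:
    - [[-1,0,0,-1.5,0,0,0],[-1,0,0,-4,0,0,0],[-1,0,0,-7.5,0,0,0],[-1,-3,-2,-8.5,0,0,0],[-1,-6,-4.5,-8.5,0,0,0],[-1,-9.7,-6.9,-8.5,0,0,0],[-1,-9.7,-6.9,-8.5,0,0,0],[-1,-9.7,-6.9,-8.5,0,0,0]]

```text
clock: 22.6
eef_pos: [429.8, -250.5, 103.0]
tcp_rot: [3.137, -0.005, -0.004]
contact_force: [0.2, -0.6, 0.1]
opening: 0.166
```

```bash
python3 -c "
from h import *
d=wrist();cv2.imwrite('pics/w10.png',d['pixels'][150:390,170:490,::-1])
to(429.3,-251,71,0);print(r.sense()['contact_force'])
t,s=both();print(fit([t],'js',429,-250),fit([s],'js',429,-250))
"
```

```text
row [-0.19 -0.04  3.2 ] [ 0.3 -0.3 -0.2] | at [ 431.  -251.2  103. ] [179.7  -0.3  -0.2] open 0.16
[ 0.4822892  -0.39226956 -0.07745315]
(array([ 431.8, -244.2]), array([0.48])) (array([ 426.2, -245.6]), array([0.78]))
```

View pics/w10.png

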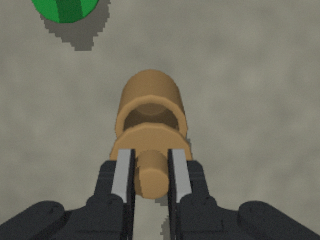

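The small lid and the jar mouth line up, both at about column 151 in the crop. Lowering it.

Emit:
apply_moves:
  targets:
    - [[-1,-0.1,0,1,0,0,0],[-1,-0.1,0,2,0,0,0],[-1,-0.1,0,2.8,0,0,0],[-1,-0.1,0,3.2,0,0,0],[-1,-0.1,0,3.3,0,0,0],[-1,-0.1,0,3.3,0,0,0]]

```text
clock: 23.35
eef_pos: [431.4, -252.3, 71.1]
tcp_rot: [3.136, -0.006, -0.004]
contact_force: [-6.2, 3.5, 31.2]
opening: 0.158
```

Emit:
apply_moves:
  targets:
    - [[-0.3,0,0,0,0,0,0],[-0.3,0,0,0,0,0,0],[-0.3,0,0,0,0,0,0],[0,0,0,-4,0,0,0],[0.4,0,2,-8,0,0,0],[0.4,0,4,-8,0,0,0],[0.4,0,4,-8,0,0,0],[0.4,0,4,-8,0,0,0]]

```text
clock: 24.15
eef_pos: [430.1, -291.4, 150.4]
tcp_rot: [3.137, -0.005, -0.005]
contact_force: [-0.2, 1.0, -0.4]
opening: 0.696
```

```bash
python3 -c "
from h import *
d=wrist();a=d['pixels'][100:340,200:520,::-1];t=r.grab_frame('top')['pixels'][120:360,180:440,::-1]
cv2.imwrite('pics/w11.png',cv2.resize(np.hstack([a,t]),None,fx=1.35,fy=1.35))
p,s=wfit(d,'Js',429,-251);print(p,s);to(p[0],p[1],21,0)"
```

```text
[ 430.5 -250.6] -0.954
row [-1.000e-02 -4.070e+00  1.289e+01] [ 0.2 -0.2 -0.2] | at [ 429.9 -290.8  150.1] [179.8  -0.2  -0.2] open 0.7
```

View pics/w11.png

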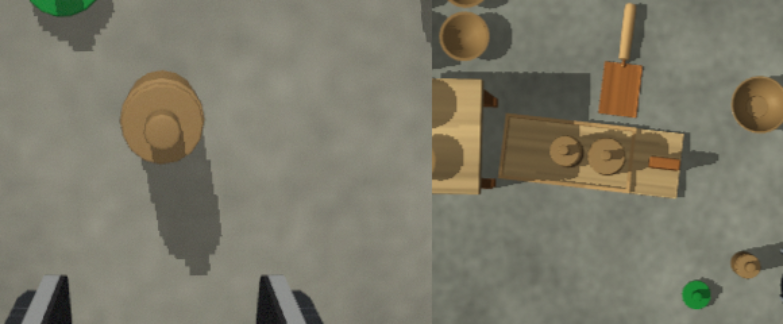

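```bash
python3 -c "
from h import *
d=wrist()
for dz in(-4,0,4,8): SH['t']=SH['js']+[(a,b+dz,c+dz) for a,b,c in SH['Ls']]; print(dz,wfit(d,'t',430,-251))
s=r.grab_frame('scene');cv2.imwrite('pics/s12.png',np.hstack([cv2.resize(d['pixels'][160:230,280:360,::-1],(480,420),interpolation=2),cv2.resize(s['pixels'][245:300,185:245,::-1],(320,420)if 0 else (300,420),interpolation=2)]))
"
```

```text
-4 (array([ 430.2, -250.6]), np.float64(-0.959))
0 (array([ 430.2, -250.5]), np.float64(-0.95))
4 (array([ 430.6, -249.2]), np.float64(-0.923))
8 (array([ 430.5, -248.2]), np.float64(-0.898))
```

View pics/s12.png

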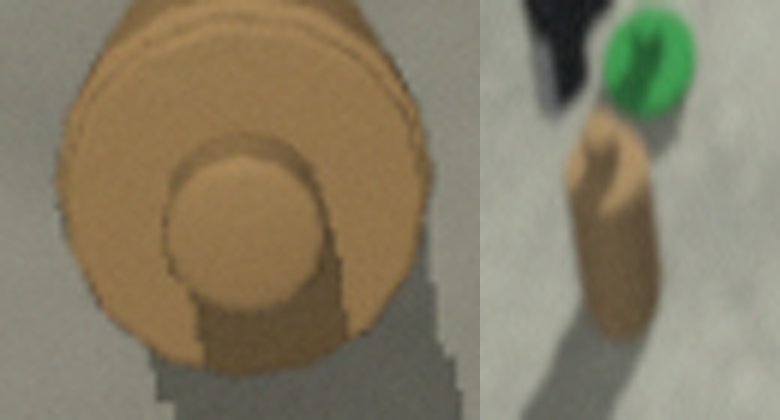

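The lid sits level and the seated-height fit beats the raised one. I've now viewed 16 pictures, so the remaining checks will be numeric. Grasping the small jar.

Emit:
apply_moves:
  targets:
    - [[0.4,0,-4.0,4,0,0,0],[0.4,0,-4.0,7,0,0,0],[0.4,0,-4.0,10,0,0,0],[0.4,0,-4.0,12.7,0,0,0],[0.4,0,-4.0,12.7,0,0,0],[-0.5,0,-4.0,12.7,0,0,0],[-0.5,0,-4.0,12.7,0,0,0],[-0.5,0,-4.0,12.7,0,0,0]]

```text
clock: 25.15
eef_pos: [431.7, -251.9, 24.4]
tcp_rot: [3.136, -0.007, -0.004]
contact_force: [0.7, -0.1, -0.4]
opening: 0.457
```

Emit:
apply_moves:
  targets:
    - [[-0.7,0,0,0,0,0,0],[-0.7,0,0,0,0,0,0]]

```text
clock: 25.35
eef_pos: [432.2, -252.2, 25.3]
tcp_rot: [3.135, -0.008, -0.004]
contact_force: [-0.8, -0.6, -0.4]
opening: 0.459
```

```bash
python3 -c "
from h import *
print(r.sense()['contact_force']);to(613,103.5,130,0);to(460,103.5,80,0)
"
```

```text
[-0.82710439 -0.64957534 -0.3871265 ]
row [ 18.02 -35.57 -10.56] [ 0.4 -0.5 -0.2] | at [ 432.2 -252.2   25.3] [179.6  -0.5  -0.2] open 0.46
row [  2.69 -35.55  -5.68] [ 0.4 -0.5 -0.2] | at [ 432.2 -252.2   25.3] [179.6  -0.5  -0.2] open 0.46
```

Emit:
apply_moves:
  targets:
    - [[-0.7,0,0,-2,0.4,-0.5,0],[-0.7,0,-2,-4.5,0.4,-0.5,0],[-0.7,0.5,-6,-5.7,0.4,-0.5,0],[-0.7,1,-10.5,-5.7,0.4,-0.5,0],[-0.7,1.5,-15,-5.7,0.4,-0.5,0],[-0.7,2,-19.5,-5.7,0.4,-0.5,0],[-0.7,2.5,-24,-5.7,0.4,-0.5,0],[-0.7,3,-28,-5.7,0.4,-0.5,0]]

```text
clock: 26.15
eef_pos: [462.9, 30.0, 81.2]
tcp_rot: [-3.141, -0.0, -0.004]
contact_force: [1.0, 0.2, -1.3]
opening: 0.459
```

```bash
python3 -c "
from h import *
print(r.sense()['contact_force']);to(613,103.5,80,0)
"
```

```text
[ 0.98720057  0.18676832 -1.28433085]
row [14.98 -7.4   0.12] [-0.  -0.  -0.2] | at [462.9  30.   81.2] [-180.    -0.    -0.2] open 0.46
```

Emit:
apply_moves:
  targets:
    - [[-0.7,0.5,-3,0,0,0,0],[-0.7,1.5,-6.4,0,0,0,0],[-0.7,4,-7.4,0,0,0,0],[-0.7,7.5,-7.4,0.1,0,0,0],[-0.7,11.5,-7.4,0.1,0,0,0],[-0.7,14.8,-7.4,0.1,0,0,0],[-0.7,14.8,-7.4,0.1,0,0,0],[-0.7,14.8,-7.4,0.1,0,0,0]]

```text
clock: 26.95
eef_pos: [611.0, 103.3, 80.0]
tcp_rot: [-3.141, 0.001, -0.004]
contact_force: [-0.5, -0.0, -2.2]
opening: 0.462
```

```bash
python3 -c "
from h import *
print(r.sense()['contact_force']);to(613,103.5,37,0)
"
```

```text
[-0.49222454 -0.03085832 -2.24590127]
row [ 0.2  -0.02  4.3 ] [-0.   0.  -0.2] | at [611.  103.3  80. ] [-180.     0.    -0.2] open 0.46
```

Emit:
apply_moves:
  targets:
    - [[-0.7,0.2,0,2,0,0,0],[-0.7,0.2,0,3.3,0,0,0],[-0.7,0.2,0,3.9,0,0,0],[-0.7,0.2,0,4.25,0,0,0],[-0.7,0.2,0,4.35,0,0,0],[0.3,0.2,0,4.2,0,0,0],[0.3,0.2,0,4.2,0,0,0],[0.3,0.2,0,4.2,0,0,0]]

```text
clock: 27.75
eef_pos: [613.5, 103.4, 38.7]
tcp_rot: [-3.141, -0.001, -0.004]
contact_force: [0.2, 0.3, -0.8]
opening: 0.648
```

Emit:
apply_moves:
  targets:
    - [[0.3,0,0,-4,0,0,0],[0.3,0,0,-9,0,0,0],[0.3,-2,3,-12,0,0,0],[0,-2,8,-12,0,0,0],[0,-2,13,-12,0,0,0],[0,-2,18,-12,0,0,0],[0,-2,23,-12,0,0,2.5],[0,-2,25,-10,0,0,5]]

```text
clock: 28.55
eef_pos: [594.2, -151.1, 141.3]
tcp_rot: [3.141, -0.007, -0.095]
contact_force: [0.2, 0.4, 0.5]
opening: 0.498
```

Run:
```python
from h import *
d=wrist()
for k,x,y in(('Jl',602,-21),('Jm',608,43),('Js',613,103)):
  # mask all wood: use knob+flange edges is hard; crude: project expected
  print(k,proj(d,np.array([x,y,12+70.])).round(0))
cv2.imwrite('pics/w13.png',d['pixels'][:,:,::-1])
to(592,-123,60,-5)
# knob top circles via Hough in the wrist image
g=cv2.cvtColor(d['pixels'],cv2.COLOR_RGB2GRAY)
c=cv2.HoughCircles(g,cv2.HOUGH_GRADIENT,1,15,param1=80,param2=16,minRadius=8,maxRadius=60)
if c is not None: print(c[0].round(0).astype(int).tolist())
# handle by colour (darker, redder)
h=cv2.cvtColor(d['pixels'],cv2.COLOR_RGB2HSV);m=((h[...,0]<13)&(h[...,1]>130)).astype(np.uint8)
n,_,s,cc=cv2.connectedComponentsWithStats(m)
for i in range(1,n):
  if s[i,4]>150: print(s[i],cc[i].round(1),at(d,*cc[i],50,d['T']))
```

```text
Jl [311.  37.]
Jm [311. -64.]
Js [ 311. -138.]
row [-0.26 -2.87  7.66] [ 0.  -0.  -0.7] | at [ 591.7 -151.7  136.6] [180.   -0.   -5.7] open 0.5
[[310, 50, 51], [448, 368, 52], [348, 48, 49], [420, 78, 40], [302, 36, 59], [286, 68, 44], [438, 66, 58], [170, 410, 57], [490, 424, 47], [282, 180, 46], [466, 350, 27], [348, 142, 56], [282, 52, 48], [418, 54, 36], [278, 196, 45], [156, 436, 44], [350, 82, 47], [326, 50, 34], [92, 284, 20], [270, 80, 36], [382, 80, 30], [328, 66, 25], [356, 216, 33], [436, 84, 46], [304, 68, 31], [352, 190, 35], [470, 378, 26], [480, 436, 40], [272, 96, 38], [356, 68, 27], [78, 474, 37], [464, 424, 25], [360, 98, 23], [436, 346, 23], [318, 38, 36], [308, 218, 20], [352, 170, 27], [310, 180, 17], [102, 296, 20], [402, 54, 22], [430, 104, 21], [112, 452, 8], [310, 200, 18], [408, 316, 14], [368, 58, 10], [78, 282, 15], [378, 102, 10], [530, 450, 10]]
```

Emit:
apply_moves:
  targets:
    - [[0,0,-2.9,3,0,0,-0.7],[0,0,-2.9,6,0,0,-0.7],[0,0,-2.9,9,0,0,-0.7],[0,0,-2.9,11,0,0,-0.7],[0,0,-2.9,11,0,0,-0.7]]

```text
clock: 29.1
eef_pos: [592.6, -122.0, 24.1]
tcp_rot: [-3.141, 0.004, -0.086]
contact_force: [0.2, 0.4, 0.3]
opening: 0.499
```

Emit:
apply_moves:
  targets:
    - [[-0.4,0,0,0,0,0,0],[-0.8,0,0,0,0,0,0],[-1,0,0,0,0,0,0],[-1,0,0,0,0,0,0],[-1,0,0,0,0,0,0]]
  newtons: 80

```text
clock: 29.6
eef_pos: [593.1, -121.9, 25.2]
tcp_rot: [-3.141, 0.003, -0.086]
contact_force: [-1.7, 2.6, 6.5]
opening: 0.198
```

Run:
```python
from h import *
print(r.sense()['contact_force'])
for p in [(592,-119,27,-5),(599.5,-67,27,-5),(607.5,-22,27,-4),(611.5,3,27,-3.3),(614.7,25.8,27,-2.6),(619.5,66,27,-1),(624,95,27,.5),(624,103,27,.5)]: to(*p)
```

```text
[-1.69727765  2.57318421  6.54369942]
row [-0.14 -0.28 -0.18] [-0.   0.2  0.1] | at [ 593.1 -121.9   25.2] [-180.     0.2   -4.9] open 0.2
row [ 0.16 -5.53 -0.18] [-0.   0.2  0.1] | at [ 593.1 -121.9   25.2] [-180.     0.2   -4.9] open 0.2
row [  0.57 -10.08  -0.18] [-0.   0.2 -0.9] | at [ 593.1 -121.9   25.2] [-180.     0.2   -4.9] open 0.2
row [  0.76 -12.61  -0.18] [-0.   0.2 -1.6] | at [ 593.1 -121.9   25.2] [-180.     0.2   -4.9] open 0.2
row [  0.88 -14.9   -0.18] [-0.   0.2 -2.3] | at [ 593.1 -121.9   25.2] [-180.     0.2   -4.9] open 0.2
row [  1.01 -18.95  -0.18] [-0.   0.2 -3.9] | at [ 593.1 -121.9   25.2] [-180.     0.2   -4.9] open 0.2
row [  1.21 -21.88  -0.18] [-0.   0.2 -5.4] | at [ 593.1 -121.9   25.2] [-180.     0.2   -4.9] open 0.2
row [  1.14 -22.68  -0.17] [-0.   0.2 -5.4] | at [ 593.1 -121.9   25.2] [-180.     0.2   -4.9] open 0.2
```

Emit:
apply_moves:
  targets:
    - [[-1,0.3,-0.4,0,0,0,-0.1],[-1,0.6,-0.8,0,0,0,-0.3],[-1,0.75,-1.3,0,0,0,-0.4],[-1,0.78,-2.2,0,0,0,-0.5],[-1,0.82,-3.3,0,0,0,-0.65],[-1,0.87,-4.5,0,0,0,-0.8],[-1,0.91,-5.6,0,0,0,-0.9],[-1,0.91,-5.6,0,0,0,-0.9]]

```text
clock: 30.4
eef_pos: [607.7, -65.5, 25.3]
tcp_rot: [-3.14, 0.002, -0.07]
contact_force: [1.7, 5.3, -1.9]
opening: 0.199
```

Run:
```python
from h import *
print(r.sense()['contact_force'])
for p in [(610.3,-22,25,-3.5),(616.4,28,25,-2.3),(622.2,73,25,-.8),(624.5,107,25,.3)]: to(*p)
```

```text
[ 1.73531641  5.26821604 -1.91420496]
row [-0.05 -4.36  0.03] [-0.1  0.1 -0.5] | at [607.7 -65.5  25.3] [-1.799e+02  1.000e-01 -4.000e+00] open 0.2
row [ 0.21 -9.39  0.04] [-0.1  0.1 -1.7] | at [607.7 -65.5  25.3] [-1.799e+02  1.000e-01 -4.000e+00] open 0.2
row [  0.48 -13.91   0.04] [-0.1  0.1 -3.2] | at [607.7 -65.5  25.3] [-1.799e+02  1.000e-01 -4.000e+00] open 0.2
row [  0.47 -17.32   0.04] [-0.1  0.1 -4.3] | at [607.7 -65.5  25.3] [-1.799e+02  1.000e-01 -4.000e+00] open 0.2
```

Emit:
apply_moves:
  targets:
    - [[-1,-0.02,-0.8,0,0,0,-0.1],[-1,-0.04,-2.0,0,0,0,-0.25],[-1,-0.05,-3.2,0,0,0,-0.4],[-1,-0.03,-4.4,0,0,0,-0.5],[-1,0.03,-5.6,0,0,0,-0.8],[-1,0.1,-6.9,0,0,0,-1.1],[-1,0.16,-8.2,0,0,0,-1.4],[-1,0.21,-9.4,0,0,0,-1.7]]

```text
clock: 31.2
eef_pos: [616.4, 27.9, 25.2]
tcp_rot: [-3.141, 0.002, -0.04]
contact_force: [-0.0, -6.1, -1.6]
opening: 0.195
```

Run:
```python
from h import *
print(r.sense()['contact_force'],r.sense()['wrist_torque'])
for p in [(622.2,73,25,-.8),(624.5,103,25,.3)]: to(*p)
```

```text
[-0.02365713 -6.07428006 -1.62695005] [-0.91467481 -0.06758635  0.04592516]
row [ 0.4  -4.53  0.02] [-0.   0.1 -1.5] | at [616.4  27.9  25.2] [-1.8e+02  1.0e-01 -2.3e+00] open 0.2
row [ 0.51 -7.54  0.03] [-0.   0.1 -2.6] | at [616.4  27.9  25.2] [-1.8e+02  1.0e-01 -2.3e+00] open 0.2
```

Emit:
apply_moves:
  targets:
    - [[-1,0.07,-0.8,0,0,0,-0.25],[-1,0.16,-1.9,0,0,0,-0.6],[-1,0.26,-3.0,0,0,0,-1.0],[-1,0.36,-4.1,0,0,0,-1.35],[-1,0.43,-5.2,0,0,0,-1.7],[-1,0.47,-6.1,0,0,0,-2.1],[-1,0.5,-6.8,0,0,0,-2.4],[-1,0.5,-7.3,0,0,0,-2.6]]

```text
clock: 32.0
eef_pos: [624.5, 100.3, 25.3]
tcp_rot: [3.141, 0.002, 0.006]
contact_force: [-0.1, -6.1, -1.6]
opening: 0.197
```

Emit:
apply_moves:
  targets:
    - [[-1,0,-0.2,0,0,0,0],[-1,0,-0.4,0,0,0,0]]

```text
clock: 32.2
eef_pos: [624.5, 103.7, 25.2]
tcp_rot: [3.14, 0.002, 0.006]
contact_force: [-0.0, -5.1, -0.7]
opening: 0.199
```

Emit:
apply_moves:
  targets:
    - [[-1,0,-0.2,0,0,0,0],[-1,0,-0.4,0,0,0,0]]

```text
clock: 32.4
eef_pos: [624.6, 106.9, 25.3]
tcp_rot: [3.139, 0.002, 0.006]
contact_force: [0.5, -6.2, -1.1]
opening: 0.201
```

Sliding friction is about 6 N. I'll push on in small steps until the force rises.

Emit:
apply_moves:
  targets:
    - [[-1,0,-0.15,0,0,0,0],[-1,0,-0.3,0,0,0,0],[-1,0,-0.4,0,0,0,0]]

```text
clock: 32.7
eef_pos: [624.3, 107.6, 25.2]
tcp_rot: [3.135, 0.003, 0.007]
contact_force: [-2.5, -25.5, 2.8]
opening: 0.198
```

Emit:
apply_moves:
  targets:
    - [[-1,0,-0.15,0,0,0,0],[-1,0,-0.3,0,0,0,0],[-1,0,-0.3,0,0,0,0]]

```text
clock: 33.0
eef_pos: [624.0, 107.5, 25.3]
tcp_rot: [3.132, 0.004, 0.007]
contact_force: [-0.5, -19.3, 2.3]
opening: 0.195
```

Emit:
apply_moves:
  targets:
    - [[-0.3,0,0,0,0,0,0],[-0.3,0,0,0,0,0,0],[-0.3,0,0,0,0,0,0],[-0.1,0,0,-3,0,0,0],[0,0,0,-7,0,0,0],[0,0,4,-11,0,0,0],[0,-4,9,-13,0,0,0],[0,-8,14,-13,0,0,0]]

```text
clock: 33.8
eef_pos: [568.6, -4.4, 156.2]
tcp_rot: [3.132, -0.001, 0.009]
contact_force: [-1.0, -0.9, -0.4]
opening: 0.501
```

Emit:
apply_moves:
  targets:
    - [[0,-4,4.5,0,0,0,0],[0,-8,9,-1,0,0,0],[0,-12,13,-1,0,0,0],[0,-16,17,-1,0,0,0],[0,-20,22,-1,0,0,0],[0,-20,22,-1,0,0,0]]

```text
clock: 34.4
eef_pos: [369.4, -226.9, 168.6]
tcp_rot: [3.132, -0.002, 0.01]
contact_force: [1.1, 0.2, -0.6]
opening: 0.5
```

Run:
```python
from h import *
to(0,0,0)
t0=cv2.imread('pics/top0.png')[:,:,::-1]; s0=cv2.imread('pics/scene0.png')[:,:,::-1]
t=snap('top','tF.png');s=snap('scene','sF.png')
# bystander drift in both pictures
for n,A,B,bx in(('shaper',t0,t['pixels'],(295,115,345,212)),('bowl',t0,t['pixels'],(395,170,450,225)),('bucket',t0,t['pixels'],(480,185,560,255)),('green',t0,t['pixels'],(362,324,392,352)),('rack',t0,t['pixels'],(95,172,217,266))):
    x0,y0,x1,y1=bx; print(n,np.abs(A[y0:y1,x0:x1].astype(int)-B[y0:y1,x0:x1]).mean().round(1))
h=lambda I:cv2.cvtColor(I,cv2.COLOR_RGB2HSV)
for n,I in(('before',t0),('now',t['pixels'])):
    I=np.ascontiguousarray(I)
    m=((h(I)[...,0]<13)&(h(I)[...,1]>150)).astype(np.uint8);m[:,:228]=0;m[:215]=0;m[240:]=0;m[:,300:]=0
    ys,xs=np.nonzero(m); print(n,'handle px',xs.min(),xs.max(),ys.min(),ys.max(),'y ends at z55',at(t,xs.min(),226,55)[1],at(t,xs.max()+1,226,55)[1])
    e=I[208:220,222:300].astype(int).mean(axis=(0,2)); print('outer edge px',222+np.argmin(np.diff(e[30:]))+30 if 0 else [int(v) for v in e[20:60]])
# jars at home: predicted pixel in the scene picture
for k,x,y in(('l',624,204),('m',624,268),('s',625,329)): print(k,proj(s,np.array([x,y,60])).round(0))
```

```text
row [-36.76 -23.21  16.55] [ 0.6 -0.1  0.5] | at [ 369.4 -226.9  168.6] [ 1.794e+02 -1.000e-01  5.000e-01] open 0.5
shaper 0.9
bowl 0.9
bucket 0.9
green 0.9
rack 0.9
before handle px 260 265 224 229 y ends at z55 85.3 72.2
outer edge px [82, 82, 83, 83, 82, 82, 83, 82, 82, 82, 83, 84, 84, 84, 84, 84, 84, 84, 84, 84, 84, 83, 84, 84, 84, 85, 65, 64, 73, 73, 72, 72, 73, 73, 74, 74, 75, 75, 74, 75]
now handle px 243 243 228 228 y ends at z55 122.6 120.4
outer edge px [81, 81, 82, 81, 82, 83, 83, 83, 83, 83, 82, 83, 83, 83, 83, 83, 83, 83, 83, 83, 86, 70, 65, 71, 72, 73, 72, 72, 73, 72, 72, 72, 72, 73, 73, 74, 75, 75, 74, 74]
l [381. 198.]
m [393. 186.]
s [404. 175.]
```

Bystanders are unchanged and the board's outer edge has moved in about 11 mm against a predicted 12 mm. One more check: a look with the wrist camera through the rack's open side at the jars, evaluated numerically.

```bash
cat >> h.py <<'E'
def tilt(x,y,z,az,t):
    T=tcp(); d=T[:3,:3].T@(np.array([x,y,z])-T[:3,3])/10; a=np.radians(az)
    G=Ro.from_rotvec(-np.radians(t)*np.array([-np.sin(a),np.cos(a),0]))*Ro.from_euler('xyz',[np.pi,0,a-np.pi/2])
    print('toolz',G.as_matrix()[:,2].round(2),'row',d.round(1),Ro.from_matrix(T[:3,:3].T@G.as_matrix()).as_rotvec(degrees=True).round(1),'at',T[:3,3].round(0))
    M=np.eye(4);M[:3,:3]=G.as_matrix();M[:3,3]=x,y,z; C=M@np.array(r.grab_frame('wrist')['mount']);print('cam',C[:3,3].round(0),'look',C[:3,2].round(2))
E
python3 -c "
from h import *
print(r.sense()['qpos'].round(2));tilt(430,215,90,26,50)"
```

```text
[-0.55  0.13  2.09 -0.01  0.91 -0.55]
toolz [ 0.69  0.34 -0.64] row [  6.4 -44.4   7.4] [45.  27.6 60.2] at [ 368. -229.  168.]
cam [379. 189. 244.] look [ 0.47  0.23 -0.85]
```

```bash
python3 -c "
from h import *
tilt(420,210,150,26,65)"
```

```text
toolz [ 0.81  0.4  -0.42] row [  5.3 -43.8   1.4] [58.2 35.9 57.2] at [ 369. -228.  169.]
cam [335. 168. 284.] look [ 0.65  0.32 -0.68]
```

Emit:
apply_moves:
  targets:
    - [[0,5.3,-43.8,1.4,58,36,57],[0,5.3,-43.8,1.4,58,36,57],[0,5.3,-43.8,1.4,58,36,57],[0,5.3,-43.8,1.4,58,36,57],[0,5.3,-43.8,1.4,58,36,57],[0,5.3,-43.8,1.4,58,36,57],[0,5.3,-43.8,1.4,58,36,57],[0,5.3,-43.8,1.4,58,36,57]]

```text
clock: 35.4
eef_pos: [413.3, 109.8, 159.1]
tcp_rot: [-2.399, -0.162, -0.688]
contact_force: [0.6, 0.1, -0.3]
opening: 0.502
```

```bash
python3 -c "
from h import *
print(r.sense()['qpos'].round(2));tilt(420,210,100,26,65);tilt(420,210,60,26,65)"
```

```text
[-0.19  0.06  2.54  1.55  0.57 -0.95]
toolz [ 0.81  0.4  -0.42] row [-6.7 -2.7  9.1] [20.  14.5 22. ] at [413. 110. 159.]
cam [335. 168. 234.] look [ 0.65  0.32 -0.69]
toolz [ 0.81  0.4  -0.42] row [-7.3  0.2 12. ] [19.8 14.4 21.5] at [413. 112. 159.]
cam [335. 168. 194.] look [ 0.65  0.32 -0.69]
```

```bash
python3 -c "
from rig import r
print(r.sense()['contact_force'],r.sense()['clock']);print(r.sign_off())"
```

```text
[-0.73238167 -0.16149933 -0.41701244] 35.5
the job is handed in; nothing more can be done
None
```

I drew the ware board out, skewed slightly so it cleared the shaping tool. I put the matching lid on all three jars on the table and set the lidded jars on the board. Then I slid the board back and handed the job in at about 35 s.

**Board home:** the push force rose from about 6 N to 25 N at the predicted stop position. The outer edge had moved in about 11 mm compared with the start, against 12 mm expected.

**Lids and jars:** all three lids looked seated on the table. I saw the medium and large jars upright and lidded on the board before the slide. Seating the small lid took 31 N, more than the other two, but close-up it looked level and at seated height. I did not see the small jar after setting it on the board. There were no unusual forces when I released it or during the slide.

**Bystanders:** the bucket, lamp bowl, shaping tool and green look-alike are unchanged in the final top picture.

**Not checked:** I never saw the jars under the shelf after the slide. I had used all 16 picture views, and I gave up on a side look because the elbow joint was close to its limit. That they are still upright and lidded is inferred from the smooth slide (steady force of about 6 N), not seen.

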